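# Lay the embossed copper plaques on their backing boards

## Task

Pick out the four finished, embossed copper plaques on the metalworker's table and lay each one, relief up, on the wooden backing board of its own outline (round, square, oblong, round-ended), ready for tacking: centred so that the wood shows evenly all round, with its sides parallel to the board's. Set each one down rather than dropping it, and leave the two flat, unworked copper blanks where they lie.

Things in the scene. Friction and masses are not known exactly. Their poses are not given: they have to be found in the camera images.
- plaque_round_c (a point): finished embossed copper plaque, round, 60 mm across, with upright edges 16 mm high; a raised pattern on an antiqued ground stands up to 4 mm above that. Loose, about 0.14 kg, starts flat on the table, relief up. The point is its centre, half-way up the edges (8 mm above its underside); z up, x and y along the sides named. The direction of x and y has no meaning.
- plaque_square_c (a point): finished embossed copper plaque, square, 56 x 56 mm, with upright edges 16 mm high; a raised pattern on an antiqued ground stands up to 4 mm above that. Loose, about 0.14 kg, starts flat on the table, relief up. The point is its centre, half-way up the edges (8 mm above its underside); z up, x and y along the sides named.
- plaque_oblong_c (a point): finished embossed copper plaque, oblong with square corners, 80 mm long (x) by 46 mm wide (y), with upright edges 16 mm high; a raised pattern on an antiqued ground stands up to 4 mm above that. Loose, about 0.14 kg, starts flat on the table, relief up. The point is its centre, half-way up the edges (8 mm above its underside); z up, x and y along the sides named.
- plaque_ovalended_c (a point): finished embossed copper plaque, long with half-round ends and two straight sides 34 mm long, 80 mm long (x) by 46 mm wide (y), with upright edges 16 mm high; a raised pattern on an antiqued ground stands up to 4 mm above that. Loose, about 0.14 kg, starts flat on the table, relief up. The point is its centre, half-way up the edges (8 mm above its underside); z up, x and y along the sides named.
- board_round_top (a point): plain wooden backing board, round, 90 mm across, 12 mm thick, flat on the table and stuck down with putty so that it does not shift. The point is the centre of its flat upper face; z up, x and y along the sides named. It is 15 mm larger all round than the plaque of the same outline. Tools and dishes lying between the plaques and boards are lower than 20 mm; taller equipment stands only round the sides and back of the table.
- board_square_top (a point): plain wooden backing board, square, 86 x 86 mm, 12 mm thick, flat on the table and stuck down with putty so that it does not shift. The point is the centre of its flat upper face; z up, x and y along the sides named. It is 15 mm larger all round than the plaque of the same outline.
- board_oblong_top (a point): plain wooden backing board, oblong with square corners, 110 mm long (x) by 76 mm wide (y), 12 mm thick, flat on the table and stuck down with putty so that it does not shift. The point is the centre of its flat upper face; z up, x and y along the sides named. It is 15 mm larger all round than the plaque of the same outline.
- board_ovalended_top (a point): plain wooden backing board, long with half-round ends, 110 mm long (x) by 76 mm wide (y), 12 mm thick, flat on the table and stuck down with putty so that it does not shift. The point is the centre of its flat upper face; z up, x and y along the sides named. It is 15 mm larger all round than the plaque of the same outline.
- blank_round: flat smooth round copper blank without any pattern, 66 mm across, 2 mm thick, loose on the table, not yet worked. Origin at the centre of its underside.
- blank_square: flat smooth square copper blank without any pattern, 62 x 62 mm, 2 mm thick, loose on the table, not yet worked. Origin at the centre of its underside.
Things that resemble listed ones, but are neither listed nor needed, are in the scene too. What is shaped like the part that bears plaque_ovalended_c but white is not meant.

How it is judged:
At the end, for the whole second after the job is handed in: Each plaque lies flat, relief up, released and at rest on the board of its own outline: centres within 10 mm, sides within 0.18 rad (10 degrees) of parallel (not asked of the round one; the square may be turned by quarter turns, the long ones by a half turn) (horizontal distance between plaque_round_c and board_round_top below 0.01 m and z of plaque_round_c in the frame of board_round_top between 0.004 and 0.012 m and angle between each of plaque_round_c, plaque_square_c, plaque_oblong_c, plaque_ovalended_c's own z axis and vertical below 0.1 rad and linear speed of each of plaque_round, plaque_square, plaque_oblong, plaque_ovalended below 0.02 m/s and horizontal distance between plaque_square_c and board_square_top below 0.01 m and z of plaque_square_c in the frame of board_square_top between 0.004 and 0.012 m and (angle between the x axis of plaque_square_c and the x axis of board_square_top, either way round below 0.18 rad or angle between the x axis of plaque_square_c and the y axis of board_square_top, either way round below 0.18 rad) and horizontal distance between plaque_oblong_c and board_oblong_top below 0.01 m and z of plaque_oblong_c in the frame of board_oblong_top between 0.004 and 0.012 m and angle between the x axis of plaque_oblong_c and the x axis of board_oblong_top, either way round below 0.18 rad and horizontal distance between plaque_ovalended_c and board_ovalended_top below 0.01 m and z of plaque_ovalended_c in the frame of board_ovalended_top between 0.004 and 0.012 m and angle between the x axis of plaque_ovalended_c and the x axis of board_ovalended_top, either way round below 0.18 rad); the robot touches nothing.
It fails at once if a plaque is dropped or thrown (faster than 0.6 m/s, a fall of about 2 cm, with no finger on it) ((linear speed of plaque_round above 0.6 m/s and contact force between plaque_round and the fingers below 0.01 N) or (linear speed of plaque_square above 0.6 m/s and contact force between plaque_square and the fingers below 0.01 N) or (linear speed of plaque_oblong above 0.6 m/s and contact force between plaque_oblong and the fingers below 0.01 N) or (linear speed of plaque_ovalended above 0.6 m/s and contact force between plaque_ovalended and the fingers below 0.01 N)).
It fails at once if the flat round blank is moved by more than 2 cm (distance of blank_round from where it was at the start of the episode above 0.02 m).
It fails at once if the flat square blank is moved by more than 2 cm (distance of blank_square from where it was at the start of the episode above 0.02 m).
It also fails if it takes over 96 s, if anything falls off the work surface, if the arm or the gripper's body presses on something with over 40 N, if the wrist force passes 120 N, or if a joint passes its speed limit or range.

## Robot

A 6-joint arm with a two-finger parallel gripper is mounted at the origin on the work surface. World frame = base frame: x ahead of the robot, y to its left, z up, the work surface at z = 0. Lengths are in m, angles in rad, forces in N, time in s.
With the tool pointing down it reaches from about 0.375 to 0.9 m from the base axis. Payload 3.1 kg.
Tool frame: the origin (TCP) lies on the centre line of the jaws, within the pads' length; the fingertips stand robot.finger_overhang ahead of it and the grasp point (between the pads) lies 2 mm behind it (robot.finger_overhang is the distance from the TCP to the fingertips, in m); z points along the fingers, y is the direction in which the jaws open and shut (so a half turn about z gives the same grasp; the last joint's range is limited). The gripper opens to 87 mm and grips with 3 to 60 N. Pads are 19 mm wide; open, the fingers measure 117 mm over their backs; the gripper's body (75 mm by 190 mm) begins 51 mm behind the grasp point.
Start: joints at [1.143, 0.527, 1.433, -0, 1.181, -0.178], TCP at [0.154, 0.606, 0.24] pointing down, gripper open.
Joint ranges: [-3.08, 3.08], [-0.75, 2.2], [0.22, 2.44], [-1.43, 4.57], [0, 2.65], [-2.85, 2.85]. Speed limits (rad/s): [2.79, 2.79, 3.14, 3.14, 3.14, 3.14].

## Interface

Orientations are given as a unit quaternion [x, y, z, w].
In Python, from rig import robot gives the robot as it stands. The module is installed in compiled form; this text tells all that it offers.
- The arm moves only by the tool step_arm, never from a script. Its arguments are lists of equal length, an entry for each row: "slide": the shift along the tool's x, y, z in mm, a list of three; "twist": the turn about the tool's z in degrees. A call has 1 to 20 rows; each row shifts and turns the commanded pose from where the row before left it, along the tool's axes as they then stand; what a row does not reach is not made up. A row lasts 1/12 s, in which the tool goes at most 41.7 mm and 7.16 degrees, less where a joint would pass 70% of its speed; a pose out of reach is approached as far as the arm can. A call is refused whole if a number of a shift passes 41.7 or a number of a turn 7.16, either way. A call with a gripper value outside its range is refused whole. "jaw" is the finger opening in mm, from 0 to 87, set as the call begins (left out, the last holds). The fingers move at their own pace and stop on an object; "force" is the grip in N (left out, the last holds). Time passes only in rows, so rows that do not move let the fingers close. It gives the time, the measured TCP pose, the force and the opening at its end, in the units of the state.
- robot.get_obs(): the state, without advancing time (a new reading comes with each control period).
- robot.camera(name): name is "scene" or "side" or "wrist"; returns a dict with "color" (420x560x3 uint8, blue, green, red), "depth" (420x560 float32, m along the optical axis (not along the pixel's ray), 0 where there is no reading), "camera_matrix" (3x3 intrinsics, pixels), "origin" and "orientation" of the camera in the world. Camera axes: x right, y down, z forward; pixel columns grow to the right and rows downward; lengths in m; the calibration is good to about 2 mm. A picture is of the moment at which its call begins.
- robot.hand_in(): hands the job in, once; it reports no verdict.
The state is a dict: "time": time; "q": joint angles; "joint_velocities": joint speeds; "joint_torque": joint torques, N m; "position": TCP position; "tool_rot": TCP orientation; "ft_force": force on the tool from outside, world axes, zero at the start; "moment": the same for the moment, N m; "grip_width": finger opening in m.
Only numpy, scipy, OpenCV 4.12 (cv2) and the standard library are available. Lean on these libraries where they do the work, as an engineer would, in place of code of your own. Each camera call takes 0.05 s, during which the arm holds its last target.

## Working session

There is one attempt and no reset: what is moved stays moved. The work goes in short steps, Python scripts to look and compute and a tool call to move; the robot and the scene stay as the last step left them, time stands still between calls to the robot, and variables do not carry over. Pictures are saved under pics/ and viewed, and the job is handed in when it is done.

Besides the shell and the picture viewer there is one more tool, called after "Emit:" by a JSON object that holds its "fn" and its "kwargs", one argument or row to a line. step_arm: Moves the arm, as the interface text tells. Its arguments: {"type":"object","properties":{"slide":{"type":"array","items":{"type":"array","items":{"type":"number"}}},"twist":{"type":"array","items":{"type":"number"}},"jaw":{"type":"number"},"force":{"type":"number"}},"required":["slide","twist"]}

```bash
mkdir -p pics
python3 - <<'E'
from rig import robot
import cv2,numpy as np
print(robot.get_obs(), robot.finger_overhang)
for n in ["scene","side","wrist"]:
    c=robot.camera(n); cv2.imwrite(f"pics/{n}0.png",c["color"]); np.savez(f"{n}0.npz",**c)
    print(n,c["camera_matrix"],c["origin"],c["orientation"])
E
```

```text
{'time': 0.0, 'q': array([ 1.14349973e+00,  5.28475214e-01,  1.43389592e+00,  3.47527569e-05,
        1.18140697e+00, -1.78469746e-01]), 'joint_velocities': array([-0.00151929, -0.00012462, -0.00134562, -0.00025073, -0.00196868,
        0.00040504]), 'joint_torque': array([ 1.34028818e-05, -4.40042746e+01, -1.76590151e+01,  6.33536372e-02,
        5.83273871e-02, -1.83870620e-04]), 'position': array([0.15356793, 0.60512204, 0.23856808]), 'tool_rot': array([ 1.24099202e-01,  9.92269214e-01, -1.03819277e-03, -3.41267995e-04]), 'ft_force': array([ 0.44706666, -0.85494458, -0.69426533]), 'moment': array([ 0.01370613,  0.03656079, -0.00048936]), 'grip_width': 0.08702741492341849} 0.017
scene [[519.32401207   0.         281.49552586]
 [  0.         519.32401207 196.90008458]
 [  0.           0.           1.        ]] [1.46792198 0.59798777 1.0770066 ] [ 0.4395715   0.80365449 -0.34751164 -0.20037966]
side [[391.43295212   0.         280.21701979]
 [  0.         391.43295212 210.84120257]
 [  0.           0.           1.        ]] [-0.00190968 -0.52673044  0.66438325] [ 0.84183833 -0.33069206  0.16370819 -0.39389164]
wrist [[299.11808036   0.         282.5452269 ]
 [  0.         299.11808036 210.44010142]
 [  0.           0.           1.        ]] [0.08927405 0.62241362 0.38487844] [0.78323168 0.60961539 0.07422941 0.09699075]
```

View pics/scene0.png

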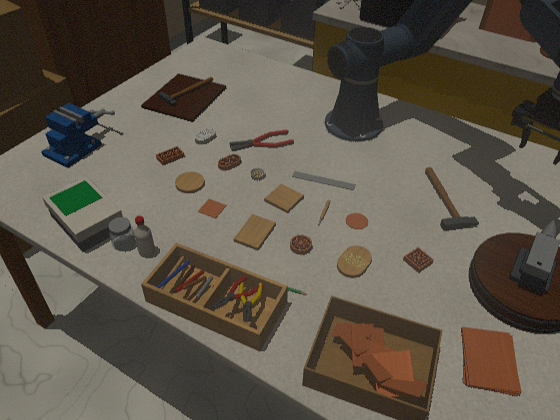

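View pics/side0.png

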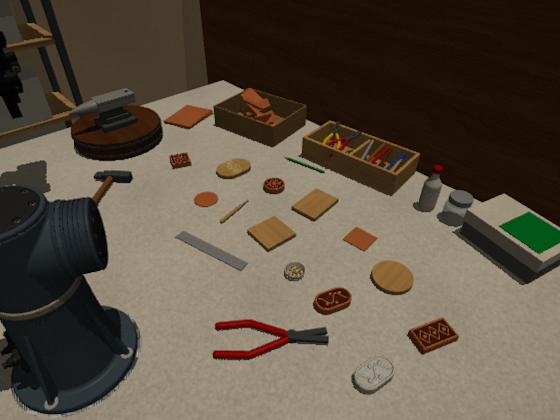

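View pics/wrist0.png

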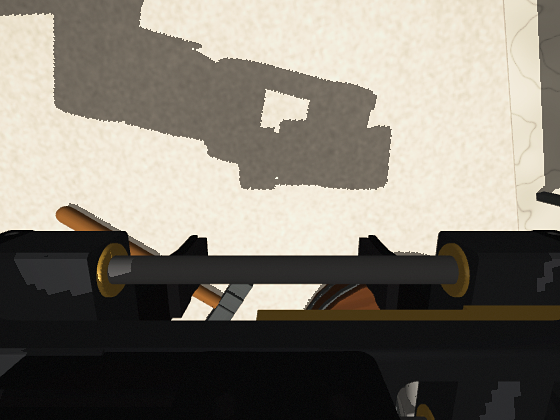

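The scene view shows these candidates:
- Oblong plaque at (170,155).
- Brown round-ended plaque at (229,162). A white look-alike is at (205,135), which is not meant.
- Round plaque at (301,244).
- Square plaque at (418,260).
- Boards at (190,182), (284,197), (255,232) and (354,261).
- Flat blanks at (211,208) and (357,220).

Next I'll rectify and enlarge the views.

```bash
cat > h.py <<'E'
import numpy as np,cv2
from scipy.spatial.transform import Rotation as R
def load(n): return dict(np.load(n))
def cloud(c):
    K=c["camera_matrix"];d=c["depth"];v,u=np.mgrid[:d.shape[0],:d.shape[1]]
    p=np.stack([(u-K[0,2])/K[0,0]*d,(v-K[1,2])/K[1,1]*d,d],-1)
    return p@R.from_quat(c["orientation"]).as_matrix().T+c["origin"]
def proj(c,P):
    q=(P-c["origin"])@R.from_quat(c["orientation"]).as_matrix()
    q=q@c["camera_matrix"].T
    return q[...,:2]/q[...,2:]
def rect(c,z,x0,x1,y0,y1,s):
    # rows: x decreasing downwards?  image up = +x, left = +y
    xs=np.arange(x1,x0,-s);ys=np.arange(y1,y0,-s)
    P=np.stack([*np.meshgrid(xs,ys,indexing='ij'),np.full((len(xs),len(ys)),z)],-1)
    uv=proj(c,P).astype(np.float32)
    return cv2.remap(c["color"],uv[...,0],uv[...,1],cv2.INTER_CUBIC)
E
python3 - <<'E'
from h import *
for n in ["scene","side"]:
    c=load(n+"0.npz");P=cloud(c);
    if n=="scene":
        for u,v in [(170,155),(229,162),(301,244),(418,260),(190,182),(284,197),(255,232),(354,261),(211,208),(357,220)]: print(u,v,P[v,u].round(3))
    else:
        for u,v in [(433,334),(332,300),(274,185),(180,160),(391,277),(271,233),(315,204),(234,168)]: print(u,v,P[v,u].round(3))
E
```

```text
170 155 [ 0.519 -0.411  0.02 ]
229 162 [ 0.442 -0.229  0.02 ]
301 244 [0.62  0.147 0.018]
418 260 [0.5   0.439 0.02 ]
190 182 [ 0.58  -0.277  0.012]
284 197 [0.478 0.004 0.011]
255 232 [0.648 0.014 0.013]
354 261 [0.591 0.295 0.013]
211 208 [ 0.631 -0.156  0.004]
357 220 [0.44  0.231 0.005]
433 334 [ 0.506 -0.424  0.018]
332 300 [ 0.424 -0.243  0.02 ]
274 185 [0.607 0.13  0.02 ]
180 160 [0.481 0.416 0.021]
391 277 [ 0.568 -0.288  0.016]
271 233 [ 0.472 -0.006  0.014]
315 204 [ 0.635 -0.001  0.014]
234 168 [0.581 0.28  0.015]
```

Run:
```python
from h import *
for n in ["scene","side"]:
    c=load(n+"0.npz")
    im=rect(c,0.014,0.34,0.74,-0.5,0.5,0.00128)
    im=cv2.convertScaleAbs(im,alpha=1.4)
    cv2.imwrite(f"pics/rect_{n}.png",im);print(im.shape)
```

```text
(313, 782, 3)
(313, 782, 3)
```

View pics/rect_scene.png

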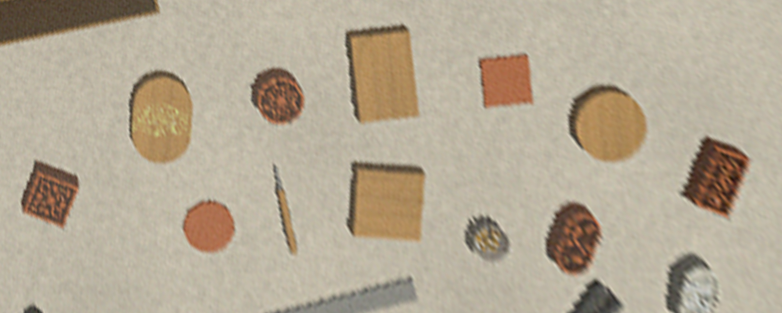

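View pics/rect_side.png

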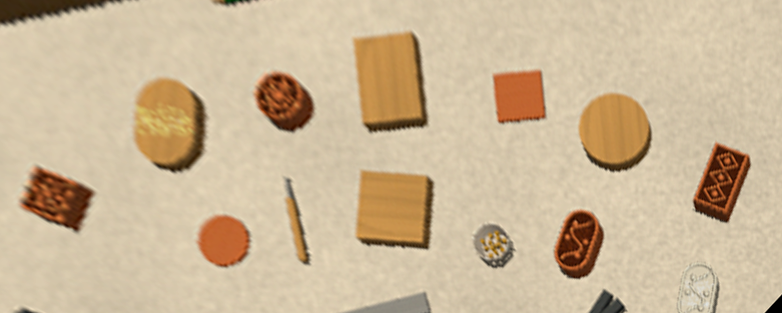

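Run:
```python
from h import *
s=load("scene0.npz")["color"];d=load("side0.npz")["color"]
cr=lambda im,u,v,w=28:cv2.resize(im[v-w:v+w,u-w:u+w],(380,290),interpolation=cv2.INTER_CUBIC)
a=np.vstack([np.hstack([cr(s,354,261),cr(d,234,168)]),np.hstack([cr(s,229,162),cr(d,332,300)])])
cv2.imwrite("pics/crop1.png",cv2.convertScaleAbs(a,alpha=1.5))
c=load("scene0.npz");P=cloud(c)
for v in range(240,284,3): print(v,(P[v,332:378:3,2]*1000).round(0).astype(int))
```

```text
240 [   7   -4   -2    3    2    0    6    1    2    2    1    1 1077    8
    0    5]
243 [ 5  4  1  2  1  2 -2  1  5 -4  3  0  3 -1  1  3]
246 [ 0  1  5  4 -2  4 15 16 15 15  9  1  1  2  1  2]
249 [ 3 -2  3 -1  2 14 16 15 11 12 14 17  1  3  7  2]
252 [   4    5   -1    1   13   15   19   12   13   14   13   13   19   -2
    0 1077]
255 [ 5 -2  2 11 13 12 10 11 13 14 13 14 14 16  3  3]
258 [ 0  4 13 14 14 10 15 20 15 15 16 12 16 16  2  3]
261 [ 2  3 13 12 13 15 13 13 13 13 14 15 18  3  4  2]
264 [ 3  3 15 12 15 13 11 10 15 15  8 15 10  2  2  3]
267 [ 2  1  9 15 13 14 12 15 15 17 14 17  3  5  1 -1]
270 [ 5  2  1 14 14 14 16  9 15 13 16  6  5  3  0 -1]
273 [ 2  2  1  5 11 11 14  9 12 13  4  2  5  4  3  1]
276 [ 1  5 -1  4  1 -1  6  3  3 -2  3  0  3  1  2  7]
279 [ 1 -2  1  2  4 -4  3  2  3  4  3  0  2  3  2  4]
282 [ 5  2 -2  2  1  0  3  0  4  3  6  5  6 -1  3  1]
```

View pics/crop1.png

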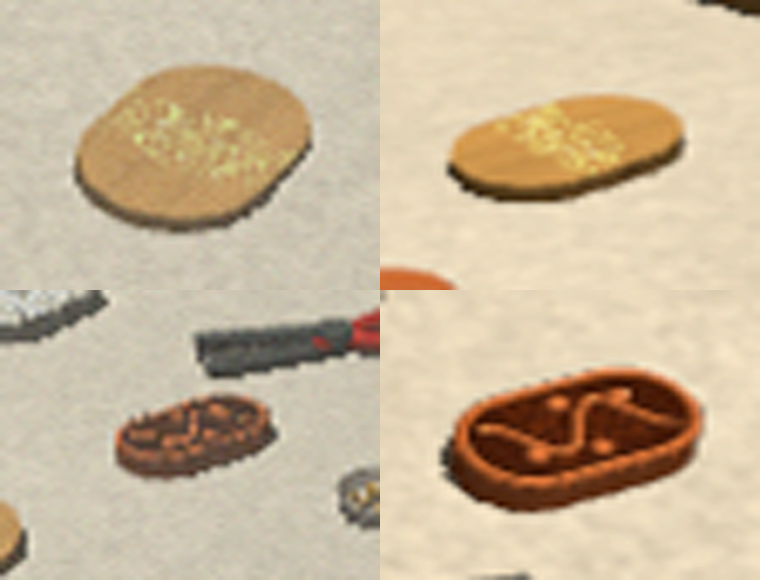

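```bash
cat > fit.py <<'E'
from h import *
from scipy.optimize import minimize
def outline(kind,L,W):
    if kind=='round': a=np.linspace(0,2*np.pi,48,endpoint=False);return np.stack([np.cos(a),np.sin(a)],1)*L/2
    if kind=='rect': return np.array([[1,1],[-1,1],[-1,-1],[1,-1]])*[L/2,W/2]
    a=np.linspace(-np.pi/2,np.pi/2,24);r=W/2
    e=np.stack([np.cos(a)*r+(L-W)/2,np.sin(a)*r],1);return np.vstack([e,-e])
def mask(im):
    hsv=cv2.cvtColor(cv2.GaussianBlur(im,(0,0),.6),cv2.COLOR_BGR2HSV)
    return ((hsv[...,1]>85)|(hsv[...,2]<50)).astype(np.float32)
S=4
def sil(c,o,h,p,roi,z0=0.):
    x,y,t=p;Rm=np.array([[np.cos(t),-np.sin(t)],[np.sin(t),np.cos(t)]])
    w=o@Rm.T+[x,y]
    P=np.vstack([np.c_[w,np.full(len(w),z0)],np.c_[w,np.full(len(w),h)]])
    uv=proj(c,P);u0,v0,n=roi
    hull=cv2.convexHull(((uv-[u0,v0]+.5)*S*16-8).astype(np.int32))
    m=np.zeros((n*S,n*S),np.uint8);cv2.fillPoly(m,[hull],255,shift=4)
    return cv2.resize(m,(n,n),interpolation=cv2.INTER_AREA)/255.
def fit(cams,kind,L,W,h,p0,z0=0.):
    o=outline(kind,L,W);dat=[]
    for c in cams:
        u,v=proj(c,np.array([p0[0],p0[1],h/2]));n=90;u0,v0=int(u)-n//2,int(v)-n//2
        m=mask(c["color"])
        num,lab=cv2.connectedComponents(m.astype(np.uint8));
        l=lab[int(v)-6:int(v)+7,int(u)-6:int(u)+7];l=l[l>0];k=np.bincount(l).argmax();m=cv2.morphologyEx((lab==k).astype(np.uint8),cv2.MORPH_CLOSE,np.ones((5,5)))
        dat.append((c,m[max(v0,0):,max(u0,0):][:n,:n].astype(float),(u0,v0,n)))
    def cost(p): return sum(np.abs(sil(c,o,h,p,r,z0)[:m.shape[0],:m.shape[1]]-m).sum()/m.sum() for c,m,r in dat)
    best=None
    for t in ([0] if kind=='round' else np.arange(0,np.pi,np.pi/12)):
        f=minimize(lambda q:cost([q[0]/100,q[1]/100,q[2]]),[p0[0]*100,p0[1]*100,t],method='Nelder-Mead',options=dict(initial_simplex=np.array([[p0[0]*100,p0[1]*100,t]]*4)+np.array([[0,0,0],[1,0,0],[0,1,0],[0,0,.2]]),maxiter=200))
        if best is None or f.fun<best.fun: best=f
    return np.array([best.x[0]/100,best.x[1]/100,best.x[2]]),best.fun
E
cat > objs.py <<'E'
O={'p_oblong':('rect',.08,.046,.018,(.515,-.415)),'p_oval':('oval',.08,.046,.018,(.433,-.236)),
'p_round':('round',.06,.06,.018,(.613,.14)),'p_square':('rect',.056,.056,.018,(.492,.43)),
'b_round':('round',.09,.09,.012,(.575,-.283)),'b_square':('rect',.086,.086,.012,(.475,0)),
'b_oblong':('rect',.11,.076,.012,(.64,.008)),'b_oval':('oval',.11,.076,.012,(.586,.288)),
'k_round':('round',.066,.066,.002,(.44,.231)),'k_square':('rect',.062,.062,.002,(.631,-.156))}
E
python3 - <<'E'
from fit import *
from objs import O
c=[load("scene0.npz"),load("side0.npz")]
for k,(kind,L,W,h,p) in O.items():
    for cams in (c,c[:1],c[1:]):
        q,f=fit(cams,kind,L,W,h,p);print(k,q[:2].round(4),np.degrees(q[2]).round(1)%180,round(f,3))
E
```

```text
p_oblong [ 0.5103 -0.4223] 158.3 0.192
p_oblong [ 0.5092 -0.4217] 156.5 0.146
p_oblong [ 0.5105 -0.4224] 158.2 0.032
p_oval [ 0.431  -0.2383] 160.3 0.263
p_oval [ 0.4283 -0.2392] 161.3 0.216
p_oval [ 0.4315 -0.2385] 159.6 0.038
p_round [0.6151 0.1427] 9.0 0.247
p_round [0.6117 0.1411] 15.4 0.159
p_round [0.6156 0.1421] 3.7 0.065
p_square [0.4893 0.4357] 159.8 0.253
p_square [0.4858 0.4348] 72.4 0.159
p_square [0.4896 0.4353] 159.3 0.065
b_round [ 0.5781 -0.2833] 12.0 0.151
b_round [ 0.5749 -0.2853] 11.1 0.101
b_round [ 0.5787 -0.2836] 0.1 0.025
b_square [0.4773 0.0012] 176.2 0.192
b_square [4.734e-01 2.000e-04] 177.9 0.126
b_square [0.4785 0.0022] 175.6 0.028
b_oblong [0.6422 0.0069] 6.800000000000011 0.146
b_oblong [0.6398 0.0053] 6.9 0.09
b_oblong [0.6434 0.0077] 6.699999999999989 0.035
b_oval [0.5862 0.2927] 177.3 0.162
b_oval [0.5824 0.2918] 175.5 0.09
b_oval [0.5881 0.2939] 177.0 0.039
k_round [0.4397 0.2286] 9.9 0.159
k_round [0.4382 0.2286] 13.2 0.076
k_round [0.441 0.229] 7.0 0.047
k_square [ 0.6286 -0.1568] 95.4 0.148
k_square [ 0.627  -0.1562] 5.3 0.067
k_square [ 0.6299 -0.157 ] 5.6 0.049
```

```bash
cat > go.py <<'E'
from h import *
from rig import robot
import sys
def st():
    o=robot.get_obs();M=R.from_quat(o["tool_rot"]).as_matrix();return o,M
def go(x,y,z,A=None,n=None):
    o,M=st();d=(np.array([x,y,z])-o["position"])*1000
    t=0
    if A is not None:
        cur=np.degrees(np.arctan2(M[1,1],M[0,1]));t=-((A-cur+90)%180-90)
    print("t",round(o["time"],2),"pos",o["position"].round(4),"A",np.degrees(np.arctan2(M[1,1],M[0,1])).round(1),"q6",o["q"][5].round(2),"tilt",np.degrees(np.arccos(-M[2,2])).round(2),"F",o["ft_force"].round(1),"w",o["grip_width"].round(4))
    tl=M.T@d
    c,s=np.cos(np.radians(t)),np.sin(np.radians(t))
    print(" tool now mm",tl.round(1)," after twist",np.round([c*tl[0]+s*tl[1],-s*tl[0]+c*tl[1],tl[2]],1),"twist",round(t,1),"norm",np.linalg.norm(tl).round(0))
if __name__=="__main__": go(*map(float,sys.argv[1:]))
E
python3 go.py .4895 .4355 .12 69.6
```

```text
Traceback (most recent call last):
  File "go.py", line 15, in <module>
    if __name__=="__main__": go(*map(float,sys.argv[1:]))
                             ~~^^^^^^^^^^^^^^^^^^^^^^^^^^
  File "go.py", line 11, in go
    print("t",round(o["time"],2),"pos",o["position"].round(4),"A",np.degrees(np.arctan2(M[1,1],M[0,1])).round(1),"q6",o["q"][5].round(2),"tilt",np.degrees(np.arccos(-M[2,2])).round(2),"F",o["ft_force"].round(1),"w",o["grip_width"].round(4))
                                                                                                                                                                                                                       ^^^^^^^^^^^^^^^^^^^^^
AttributeError: 'float' object has no attribute 'round'
```

```bash
sed -i 's/o\["grip_width"\].round(4)/round(o["grip_width"],4)/' go.py
python3 go.py .4895 .4355 .12 69.6
```

```text
t 0.15 pos [0.1536 0.6053 0.2388] A 75.7 q6 -0.18 tilt 0.1 F [-0.5 -0.9  0.7] w 0.0871
 tool now mm [-367.4  -81.6  118.8]  after twist [-374.   -41.8  118.8] twist 6.1 norm 395.0
```

Emit:
{"fn": "step_arm", "kwargs": {
  "slide": [
    [0,0,0],
    [-30,-3.4,8],
    [-30,-3.4,8],
    [-30,-3.4,8],
    [-30,-3.4,8],
    [-30,-3.4,8],
    [-30,-3.4,8],
    [-30,-3.4,8],
    [-30,-3.4,8],
    [-30,-3.4,8],
    [-30,-3.4,8],
    [-30,-3.4,8],
    [-30,-3.4,8],
    [0,0,0],
    [0,0,0]
  ],
  "twist": [6.1,0,0,0,0,0,0,0,0,0,0,0,0,0,0],
  "jaw": 72,
  "force": 25
}}

```text
time: 1.4
position: [0.4783, 0.4409, 0.1425]
tool_rot: [0.178, 0.984, -0.0, -0.001]
ft_force: [-0.1, -0.2, -0.3]
grip_width: 0.0717
```

Run:
```python
from go import *
go(.4895,.4355,.12,69.6)
c=robot.camera("wrist");np.savez("w1.npz",**c);cv2.imwrite("pics/w1.png",c["color"])
```

```text
t 1.4 pos [0.4783 0.4409 0.1425] A 69.5 q6 -0.64 tilt 0.1 F [-0.1 -0.2 -0.3] w 0.0717
 tool now mm [-12.4  -1.2  22.5]  after twist [-12.4  -1.2  22.5] twist -0.1 norm 26.0
```

View pics/w1.png

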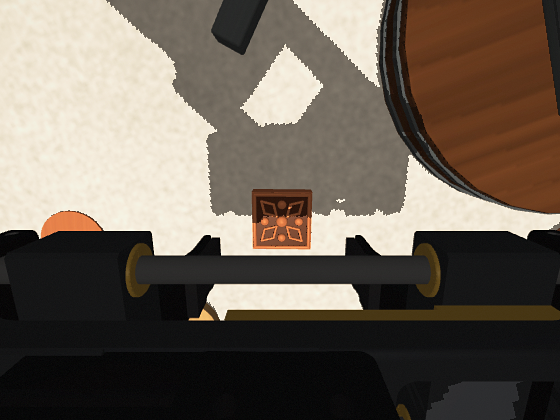

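The wrist view shows the embossed square plaque at about (282,219), aligned with the jaws and centred between the fingers at 205 and 365. Next I descend and grip.

Emit:
{"fn": "step_arm", "kwargs": {
  "slide": [
    [-12.4,-1.2,20],
    [0,0,25],
    [0,0,25],
    [0,0,22],
    [0,0,15],
    [0,0,9],
    [0,0,4],
    [0,0,1.5],
    [0,0,0],
    [0,0,0]
  ],
  "twist": [0,0,0,0,0,0,0,0,0,0]
}}

```text
time: 2.28
position: [0.4889, 0.4375, 0.0232]
tool_rot: [0.176, 0.984, 0.001, 0.001]
ft_force: [-0.1, -0.6, 0.9]
grip_width: 0.0722
```

```bash
python3 go.py .4895 .4355 .0205 69.6
```

```text
t 2.28 pos [0.4889 0.4375 0.0232] A 69.7 q6 -0.66 tilt 0.12 F [-0.1 -0.6  0.9] w 0.0722
 tool now mm [-1.3 -1.7  2.7]  after twist [-1.3 -1.7  2.7] twist 0.1 norm 3.0
```

Emit:
{"fn": "step_arm", "kwargs": {
  "slide": [
    [-1,-1.7,2.5],
    [0,0,0],
    [0,0,0],
    [0,0,0],
    [0,0,0],
    [0,0,0],
    [0,0,0]
  ],
  "twist": [0,0,0,0,0,0,0],
  "jaw": 50,
  "force": 25
}}

```text
time: 2.87
position: [0.489, 0.435, 0.02]
tool_rot: [0.177, 0.984, 0.0, 0.0]
ft_force: [0.2, -0.8, 2.9]
grip_width: 0.0558
```

```bash
python3 go.py .4895 .4355 .0205 69.6
```

```text
t 2.87 pos [0.489 0.435 0.02 ] A 69.6 q6 -0.66 tilt 0.04 F [ 0.2 -0.8  2.9] w 0.0558
 tool now mm [-0.2  0.7 -0.5]  after twist [-0.2  0.7 -0.5] twist 0.0 norm 1.0
```

Emit:
{"fn": "step_arm", "kwargs": {
  "slide": [
    [0,0,-8],
    [0,0,-18],
    [0,0,-25],
    [0,0,-25],
    [0,0,0],
    [0,0,0]
  ],
  "twist": [0,0,0,0,0,0]
}}

```text
time: 3.37
position: [0.4895, 0.4354, 0.0971]
tool_rot: [0.177, 0.984, 0.001, 0.001]
ft_force: [-0.4, -0.5, -1.9]
grip_width: 0.0559
```

Run:
```python
from go import *
go(.4775,.0015,.10,85.9)
c=robot.camera("wrist");cv2.imwrite("pics/w2.png",c["color"])
c=robot.camera("side");cv2.imwrite("pics/s2.png",c["color"][100:250,100:300])
```

```text
t 3.37 pos [0.4895 0.4354 0.0971] A 69.7 q6 -0.66 tilt 0.18 F [-0.4 -0.5 -1.9] w 0.0559
 tool now mm [-139.7 -411.    -3.7]  after twist [ -19.1 -433.7   -3.7] twist -16.2 norm 434.0
```

View pics/w2.png

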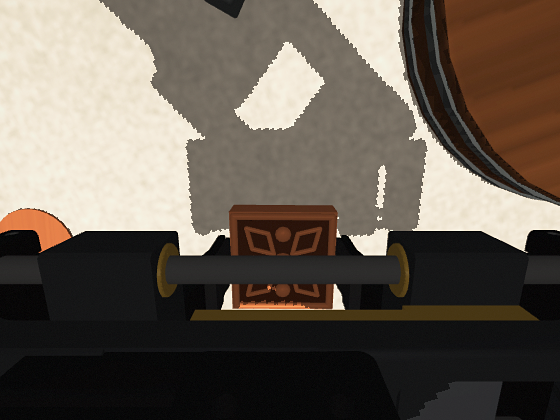

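The square plaque is held at (283,260), aligned with the jaws. Next I move it to its board.

Emit:
{"fn": "step_arm", "kwargs": {
  "slide": [
    [0,0,0],
    [0,0,0],
    [0,0,0],
    [-1.3,-15,0],
    [-1.3,-30,0],
    [-1.3,-31,0],
    [-1.3,-31,0],
    [-1.3,-31,0],
    [-1.3,-31,0],
    [-1.3,-31,0],
    [-1.3,-31,0],
    [-1.3,-31,0],
    [-1.3,-31,0],
    [-1.3,-31,0],
    [-1.3,-31,0],
    [-1.3,-31,0],
    [-1.3,-31,0],
    [-1.3,-16,0],
    [0,0,0],
    [0,0,0]
  ],
  "twist": [-5.4,-5.4,-5.4,0,0,0,0,0,0,0,0,0,0,0,0,0,0,0,0,0]
}}

```text
time: 5.13
position: [0.476, 0.001, 0.0945]
tool_rot: [0.038, 0.999, 0.0, -0.001]
ft_force: [0.4, 0.0, -1.7]
grip_width: 0.0558
```

Run:
```python
from go import *
go(.4775,.0015,.05,85.9)
c=robot.camera("wrist");np.savez("w3.npz",**c);cv2.imwrite("pics/w3.png",c["color"])
```

```text
t 5.13 pos [0.476  0.001  0.0945] A 85.7 q6 -1.73 tilt 0.16 F [ 0.4  0.  -1.7] w 0.0558
 tool now mm [-1.6  0.6 44.5]  after twist [-1.6  0.6 44.5] twist -0.2 norm 45.0
```

View pics/w3.png

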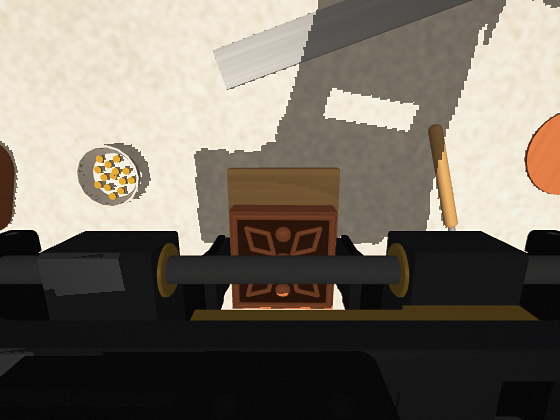

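The board edges are at 228 and 340, and the held plaque spans 231 to 336, so they are centred and parallel. Lowering.

Emit:
{"fn": "step_arm", "kwargs": {
  "slide": [
    [-1.5,0.5,12],
    [0,0,15],
    [0,0,14],
    [0,0,9],
    [0,0,5],
    [0,0,2.5],
    [0,0,0],
    [0,0,0]
  ],
  "twist": [-0.2,0,0,0,0,0,0,0]
}}

```text
time: 5.85
position: [0.4785, 0.0023, 0.0383]
tool_rot: [0.034, 0.999, -0.0, 0.0]
ft_force: [0.1, 0.1, -2.3]
grip_width: 0.0555
```

```bash
python3 go.py .4775 .0015 .0325 85.9
```

```text
t 5.85 pos [0.4785 0.0023 0.0383] A 86.1 q6 -1.73 tilt 0.02 F [ 0.1  0.1 -2.3] w 0.0555
 tool now mm [ 1.  -0.8  5.8]  after twist [ 1.  -0.8  5.8] twist 0.2 norm 6.0
```

Emit:
{"fn": "step_arm", "kwargs": {
  "slide": [
    [0.8,-0.6,2.5],
    [0,0,2],
    [0,0,1],
    [0,0,0],
    [0,0,0]
  ],
  "twist": [0,0,0,0,0]
}}

```text
time: 6.27
position: [0.4775, 0.0014, 0.0326]
tool_rot: [0.035, 0.999, -0.0, 0.0]
ft_force: [-0.3, -0.2, -0.2]
grip_width: 0.0557
```

Emit:
{"fn": "step_arm", "kwargs": {
  "slide": [
    [0,0,0.5],
    [0,0,0]
  ],
  "twist": [0,0]
}}

```text
time: 6.43
position: [0.4776, 0.0014, 0.0321]
tool_rot: [0.035, 0.999, -0.0, 0.0]
ft_force: [0.5, 0.1, -2.2]
grip_width: 0.056
```

Emit:
{"fn": "step_arm", "kwargs": {
  "slide": [
    [0,0,0],
    [0,0,0],
    [0,0,0],
    [0,0,-6],
    [0,0,-15],
    [0,0,-30],
    [0,0,-30],
    [0,0,0]
  ],
  "twist": [0,0,0,0,0,0,0,0],
  "jaw": 68
}}

```text
time: 7.1
position: [0.4804, 0.001, 0.1176]
tool_rot: [0.034, 0.999, -0.001, 0.005]
ft_force: [0.8, 0.2, -0.3]
grip_width: 0.0677
```

Run:
```python
from go import *
go(.431,-.2385,.12,70.2)
c=robot.camera("wrist");cv2.imwrite("pics/w4.png",c["color"])
```

```text
t 7.1 pos [0.4804 0.001  0.1176] A 86.1 q6 -1.73 tilt 0.53 F [ 0.8  0.2 -0.3] w 0.0677
 tool now mm [  32.8 -242.3   -2.3]  after twist [ -34.7 -242.    -2.3] twist 15.9 norm 245.0
```

View pics/w4.png

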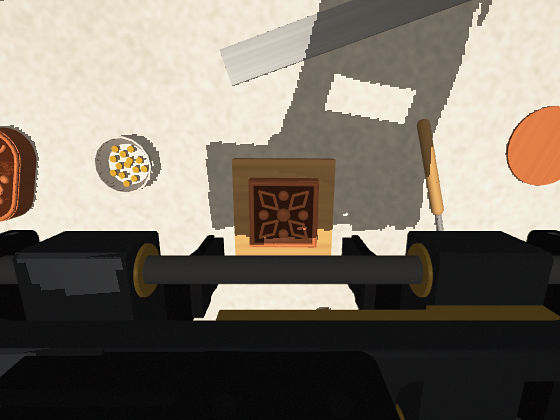

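The square plaque at (284,212) sits on its board at (284,205), with equal side margins of about 16 px each. Next is the brown round-ended plaque.

Emit:
{"fn": "step_arm", "kwargs": {
  "slide": [
    [0,0,0],
    [0,0,0],
    [0,0,0],
    [-4.3,-27,0],
    [-4.3,-31,0],
    [-4.3,-31,0],
    [-4.3,-31,0],
    [-4.3,-31,0],
    [-4.3,-31,0],
    [-4.3,-31,0],
    [-4.3,-29,0],
    [0,0,0],
    [0,0,0],
    [0,0,0]
  ],
  "twist": [5.3,5.3,5.3,0,0,0,0,0,0,0,0,0,0,0],
  "jaw": 64
}}

```text
time: 8.32
position: [0.4268, -0.2369, 0.1124]
tool_rot: [0.173, 0.985, 0.001, -0.001]
ft_force: [-0.5, 0.5, 0.1]
grip_width: 0.0642
```

Run:
```python
from go import *
go(.431,-.2385,.0205,70.2)
c=robot.camera("wrist");cv2.imwrite("pics/w5.png",c["color"])
```

```text
t 8.32 pos [ 0.4268 -0.2369  0.1124] A 70.1 q6 -1.96 tilt 0.15 F [-0.5  0.5  0.1] w 0.0642
 tool now mm [-4.7 -0.2 91.9]  after twist [-4.7 -0.2 91.9] twist -0.1 norm 92.0
```

View pics/w5.png

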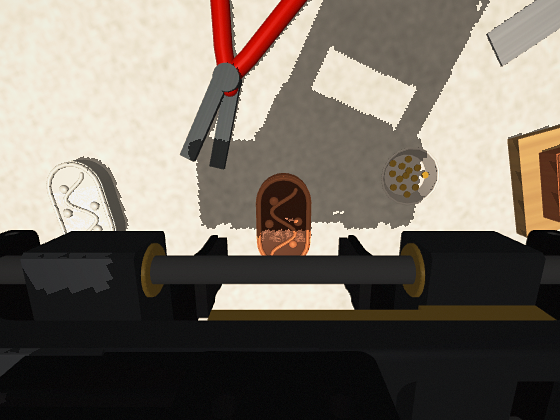

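The brown round-ended plaque at (284,215) is centred and aligned. The white copy at (82,195) stays where it is. Descending.

Emit:
{"fn": "step_arm", "kwargs": {
  "slide": [
    [-4.7,0,15],
    [0,0,22],
    [0,0,22],
    [0,0,15],
    [0,0,9],
    [0,0,5],
    [0,0,2],
    [0,0,0],
    [0,0,0]
  ],
  "twist": [0,0,0,0,0,0,0,0,0]
}}

```text
time: 9.12
position: [0.4325, -0.2395, 0.0236]
tool_rot: [0.172, 0.985, -0.0, 0.0]
ft_force: [0.5, -0.4, 0.1]
grip_width: 0.064
```

```bash
python3 go.py .431 -.2385 .0203 70.2
```

```text
t 9.12 pos [ 0.4325 -0.2395  0.0236] A 70.2 q6 -1.96 tilt 0.06 F [ 0.5 -0.4  0.1] w 0.064
 tool now mm [1.7 0.4 3.3]  after twist [1.7 0.4 3.3] twist -0.0 norm 4.0
```

Emit:
{"fn": "step_arm", "kwargs": {
  "slide": [
    [1.5,0.4,2.5],
    [0,0,0.7],
    [0,0,0],
    [0,0,0],
    [0,0,0],
    [0,0,0],
    [0,0,0],
    [0,0,0]
  ],
  "twist": [0,0,0,0,0,0,0,0],
  "jaw": 40,
  "force": 25
}}

```text
time: 9.78
position: [0.4308, -0.2386, 0.0201]
tool_rot: [0.172, 0.985, -0.0, 0.0]
ft_force: [-0.4, 1.0, 4.8]
grip_width: 0.0457
```

Emit:
{"fn": "step_arm", "kwargs": {
  "slide": [
    [0,0,-8],
    [0,0,-18],
    [0,0,-25],
    [0,0,-25],
    [0,0,-10],
    [0,0,0],
    [0,0,0]
  ],
  "twist": [0,0,0,0,0,0,0]
}}

```text
time: 10.37
position: [0.4308, -0.2386, 0.106]
tool_rot: [0.172, 0.985, -0.0, 0.0]
ft_force: [0.0, -0.7, -1.2]
grip_width: 0.0458
```

Run:
```python
from go import *
go(.5865,.293,.10,87.1)
c=robot.camera("wrist");cv2.imwrite("pics/w6.png",c["color"])
```

```text
t 10.37 pos [ 0.4308 -0.2386  0.106 ] A 70.1 q6 -1.96 tilt 0.05 F [ 0.  -0.7 -1.2] w 0.0458
 tool now mm [ 34.1 552.9   5.7]  after twist [-128.6  538.8    5.7] twist -17.0 norm 554.0
```

View pics/w6.png

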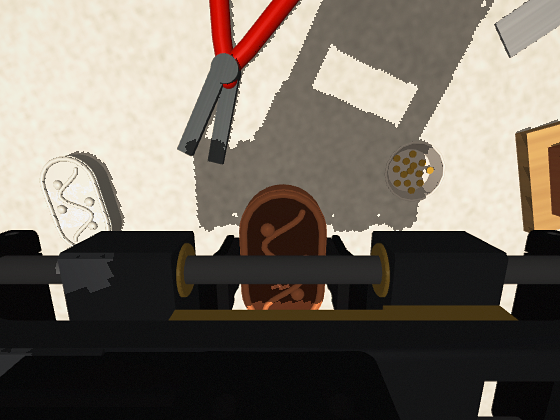

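The round-ended plaque is held at (284,250). Moving it to its board.

Emit:
{"fn": "step_arm", "kwargs": {
  "slide": [
    [0,0,0],
    [0,0,0],
    [0,0,0],
    [-7.5,16,0],
    [-7.5,30,0],
    [-7.5,33,0],
    [-7.5,33,0],
    [-7.5,33,0],
    [-7.5,33,0],
    [-7.5,33,0],
    [-7.5,33,0],
    [-7.5,33,0],
    [-7.5,33,0],
    [-7.5,33,0],
    [-7.5,33,0],
    [-7.5,33,0],
    [-7.5,33,0],
    [-7.5,33,0],
    [-7.5,33,0],
    [0,0,0]
  ],
  "twist": [-5.7,-5.7,-5.6,0,0,0,0,0,0,0,0,0,0,0,0,0,0,0,0,0]
}}

```text
time: 12.08
position: [0.577, 0.2687, 0.1039]
tool_rot: [0.023, 1.0, 0.002, 0.001]
ft_force: [0.7, 0.2, -2.1]
grip_width: 0.0459
```

```bash
python3 go.py .5865 .293 .095 87.1
```

```text
t 12.08 pos [0.577  0.2687 0.1039] A 87.4 q6 -1.27 tilt 0.2 F [ 0.7  0.2 -2.1] w 0.0459
 tool now mm [-8.3 24.7  9. ]  after twist [-8.2 24.7  9. ] twist 0.3 norm 28.0
```

Emit:
{"fn": "step_arm", "kwargs": {
  "slide": [
    [-8,24,9],
    [0,0,0],
    [0,0,0],
    [0,0,0]
  ],
  "twist": [0.3,0,0,0]
}}

```text
time: 12.42
position: [0.5838, 0.2855, 0.095]
tool_rot: [0.027, 1.0, -0.001, -0.002]
ft_force: [-0.1, 0.4, -1.7]
grip_width: 0.0457
```

Run:
```python
from go import *
go(.5865,.293,.0325,87.1)
c=robot.camera("wrist");cv2.imwrite("pics/w7.png",c["color"])
```

```text
t 12.42 pos [0.5838 0.2855 0.095 ] A 86.9 q6 -1.23 tilt 0.24 F [-0.1  0.4 -1.7] w 0.0457
 tool now mm [-2.5  7.8 62.5]  after twist [-2.6  7.7 62.5] twist -0.2 norm 63.0
```

View pics/w7.png

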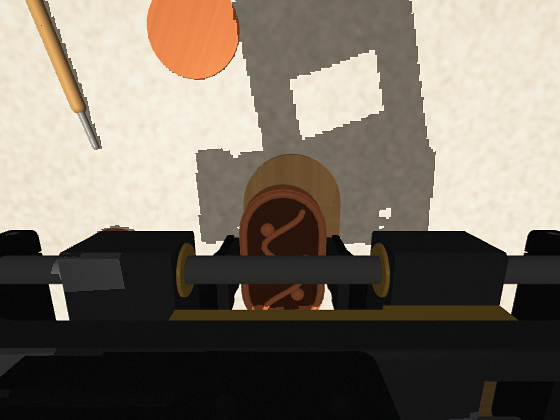

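The board is centred at about pixel column 292 and the plaque at 283. That matches the computed 7.8 mm still to go. Lowering with the correction.

Emit:
{"fn": "step_arm", "kwargs": {
  "slide": [
    [-2.5,7.8,10],
    [0,0,15],
    [0,0,14],
    [0,0,9],
    [0,0,5],
    [0,0,2.5],
    [0,0,0],
    [0,0,0]
  ],
  "twist": [-0.2,0,0,0,0,0,0,0]
}}

```text
time: 13.13
position: [0.5884, 0.2941, 0.0416]
tool_rot: [0.026, 1.0, 0.0, 0.0]
ft_force: [0.8, -0.1, -1.6]
grip_width: 0.0455
```

```bash
python3 go.py .5865 .293 .0325 87.1
```

```text
t 13.13 pos [0.5884 0.2941 0.0416] A 87.0 q6 -1.23 tilt 0.03 F [ 0.8 -0.1 -1.6] w 0.0455
 tool now mm [ 1.9 -1.2  9.1]  after twist [ 1.9 -1.2  9.1] twist -0.1 norm 9.0
```

Emit:
{"fn": "step_arm", "kwargs": {
  "slide": [
    [1.8,-1.2,3.5],
    [0,0,3],
    [0,0,2],
    [0,0,0.8],
    [0,0,0],
    [0,0,0]
  ],
  "twist": [0,0,0,0,0,0]
}}

```text
time: 13.63
position: [0.5863, 0.293, 0.0322]
tool_rot: [0.026, 1.0, 0.0, 0.0]
ft_force: [-0.8, -0.7, -0.6]
grip_width: 0.0459
```

Emit:
{"fn": "step_arm", "kwargs": {
  "slide": [
    [0,0,0.4],
    [0,0,0]
  ],
  "twist": [0,0]
}}

```text
time: 13.8
position: [0.5863, 0.293, 0.0322]
tool_rot: [0.026, 1.0, 0.0, 0.0]
ft_force: [-1.9, -0.2, 2.7]
grip_width: 0.0456
```

Emit:
{"fn": "step_arm", "kwargs": {
  "slide": [
    [0,0,0],
    [0,0,0],
    [0,0,0],
    [0,0,-6],
    [0,0,-15],
    [0,0,-30],
    [0,0,-30],
    [0,0,0]
  ],
  "twist": [0,0,0,0,0,0,0,0],
  "jaw": 60
}}

```text
time: 14.47
position: [0.5903, 0.2944, 0.1191]
tool_rot: [0.026, 1.0, 0.002, 0.006]
ft_force: [1.0, 0.4, 1.0]
grip_width: 0.0596
```

Run:
```python
from go import *
go(.615,.1425,.11,90)
c=robot.camera("wrist");cv2.imwrite("pics/w8.png",c["color"])
```

```text
t 14.47 pos [0.5903 0.2944 0.1191] A 87.1 q6 -1.23 tilt 0.69 F [1.  0.4 1. ] w 0.0596
 tool now mm [ -32.3 -150.4    8.9]  after twist [ -24.6 -151.9    8.9] twist -2.9 norm 154.0
```

View pics/w8.png

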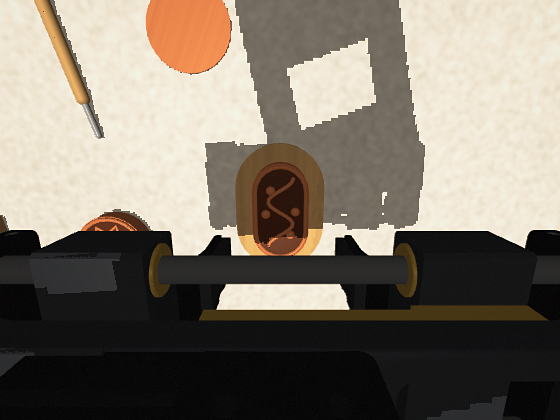

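The round-ended plaque is centred on its board at (280,205), with side margins of about 16 px each. Next is the round plaque.

Emit:
{"fn": "step_arm", "kwargs": {
  "slide": [
    [-6,-25,0],
    [-6,-30,0],
    [-6,-32,0],
    [-6,-32,0],
    [-6,-30,0],
    [0,0,0],
    [0,0,0],
    [0,0,0]
  ],
  "twist": [0,0,0,0,0,0,0,0],
  "jaw": 76
}}

```text
time: 15.18
position: [0.608, 0.1428, 0.112]
tool_rot: [0.026, 1.0, 0.0, -0.001]
ft_force: [0.8, 0.3, 0.3]
grip_width: 0.0762
```

Run:
```python
from go import *
go(.615,.1425,.0203)
c=robot.camera("wrist");cv2.imwrite("pics/w9.png",c["color"])
```

```text
t 15.18 pos [0.608  0.1428 0.112 ] A 87.0 q6 -1.47 tilt 0.09 F [0.8 0.3 0.3] w 0.0762
 tool now mm [-7.2  0.  91.7]  after twist [-7.2  0.  91.7] twist 0 norm 92.0
```

View pics/w9.png

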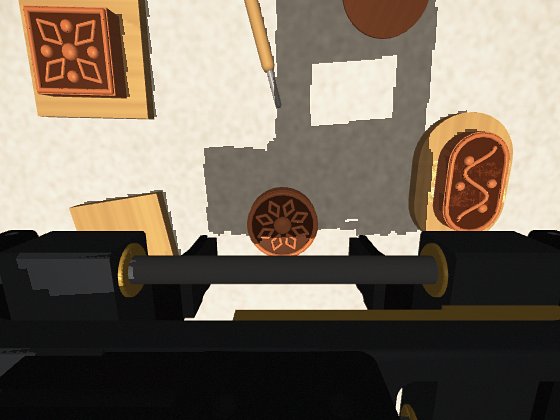

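The embossed round plaque at (282,222) is centred between the fingers at 205 and 365. Descending.

Emit:
{"fn": "step_arm", "kwargs": {
  "slide": [
    [-7,0,15],
    [0,0,22],
    [0,0,22],
    [0,0,15],
    [0,0,9],
    [0,0,5],
    [0,0,2],
    [0,0,0],
    [0,0,0]
  ],
  "twist": [0,0,0,0,0,0,0,0,0]
}}

```text
time: 15.98
position: [0.6161, 0.1426, 0.0235]
tool_rot: [0.026, 1.0, 0.0, 0.001]
ft_force: [0.3, -0.2, -0.8]
grip_width: 0.0761
```

```bash
python3 go.py .615 .1425 .0203
```

```text
t 15.98 pos [0.6161 0.1426 0.0235] A 87.1 q6 -1.47 tilt 0.09 F [ 0.3 -0.2 -0.8] w 0.0761
 tool now mm [ 1.1 -0.2  3.2]  after twist [ 1.1 -0.2  3.2] twist 0 norm 3.0
```

Emit:
{"fn": "step_arm", "kwargs": {
  "slide": [
    [0.8,0,2.5],
    [0,0,0.7],
    [0,0,0],
    [0,0,0],
    [0,0,0],
    [0,0,0],
    [0,0,0],
    [0,0,0]
  ],
  "twist": [0,0,0,0,0,0,0,0],
  "jaw": 54,
  "force": 30
}}

```text
time: 16.65
position: [0.6148, 0.1422, 0.0198]
tool_rot: [0.026, 1.0, -0.0, 0.0]
ft_force: [0.1, -0.2, 3.9]
grip_width: 0.0593
```

Emit:
{"fn": "step_arm", "kwargs": {
  "slide": [
    [0,0,-8],
    [0,0,-18],
    [0,0,-25],
    [0,0,-25],
    [0,0,-10],
    [0,0,0],
    [0,0,0]
  ],
  "twist": [0,0,0,0,0,0,0]
}}

```text
time: 17.23
position: [0.6146, 0.1423, 0.1055]
tool_rot: [0.026, 1.0, 0.0, 0.0]
ft_force: [-0.6, -0.2, -2.6]
grip_width: 0.0591
```

Run:
```python
from go import *
go(.5775,-.284,.10)
c=robot.camera("wrist");cv2.imwrite("pics/w10.png",c["color"])
```

```text
t 17.23 pos [0.6146 0.1423 0.1055] A 87.0 q6 -1.47 tilt 0.02 F [-0.6 -0.2 -2.6] w 0.0591
 tool now mm [  15.  -427.7    5.5]  after twist [  15.  -427.7    5.5] twist 0 norm 428.0
```

View pics/w10.png

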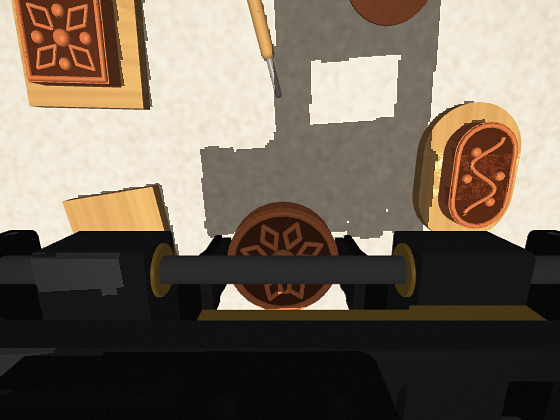

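The round plaque is held at (284,257). Moving it to the round board.

Emit:
{"fn": "step_arm", "kwargs": {
  "slide": [
    [1,-16,0],
    [1,-28,0],
    [1,-31,0],
    [1,-32,0],
    [1,-32,0],
    [1,-32,0],
    [1,-32,0],
    [1,-32,0],
    [1,-32,0],
    [1,-32,0],
    [1,-32,0],
    [1,-32,0],
    [1,-32,0],
    [1,-31,0],
    [1,-2,5],
    [0,0,0],
    [0,0,0],
    [0,0,0]
  ],
  "twist": [0,0,0,0,0,0,0,0,0,0,0,0,0,0,0,0,0,0]
}}

```text
time: 18.78
position: [0.5768, -0.2824, 0.0991]
tool_rot: [0.025, 1.0, 0.001, -0.001]
ft_force: [0.2, -0.1, -0.6]
grip_width: 0.0593
```

Run:
```python
from go import *
go(.5775,-.284,.0325)
c=robot.camera("wrist");cv2.imwrite("pics/w11.png",c["color"])
```

```text
t 18.78 pos [ 0.5768 -0.2824  0.0991] A 87.1 q6 -2.15 tilt 0.22 F [ 0.2 -0.1 -0.6] w 0.0593
 tool now mm [-1.  -1.7 66.6]  after twist [-1.  -1.7 66.6] twist 0 norm 67.0
```

View pics/w11.png

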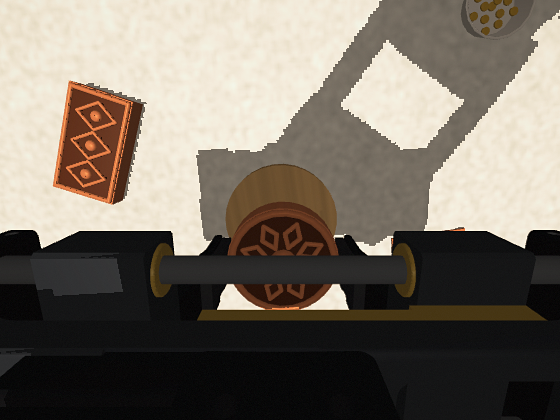

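The board is centred at about column 281 and the plaque at 284, so a small −y correction is needed, as computed. Lowering.

Emit:
{"fn": "step_arm", "kwargs": {
  "slide": [
    [-0.5,-1.5,12],
    [0,0,15],
    [0,0,14],
    [0,0,10],
    [0,0,6],
    [0,0,3],
    [0,0,0],
    [0,0,0]
  ],
  "twist": [0,0,0,0,0,0,0,0]
}}

```text
time: 19.5
position: [0.5784, -0.286, 0.0407]
tool_rot: [0.026, 1.0, -0.0, 0.0]
ft_force: [-0.2, -0.1, -0.7]
grip_width: 0.0593
```

```bash
python3 go.py .5775 -.284 .0325
```

```text
t 19.5 pos [ 0.5784 -0.286   0.0407] A 87.1 q6 -2.15 tilt 0.04 F [-0.2 -0.1 -0.7] w 0.0593
 tool now mm [1.  1.9 8.2]  after twist [1.  1.9 8.2] twist 0 norm 8.0
```

Emit:
{"fn": "step_arm", "kwargs": {
  "slide": [
    [0.8,1.8,3],
    [0,0,2.5],
    [0,0,1.8],
    [0,0,1],
    [0,0,0.3],
    [0,0,0]
  ],
  "twist": [0,0,0,0,0,0]
}}

```text
time: 20.0
position: [0.5774, -0.2841, 0.0319]
tool_rot: [0.026, 1.0, -0.0, 0.0]
ft_force: [-0.1, -0.9, -1.0]
grip_width: 0.0587
```

Emit:
{"fn": "step_arm", "kwargs": {
  "slide": [
    [0,0,0.4],
    [0,0,0]
  ],
  "twist": [0,0]
}}

```text
time: 20.17
position: [0.5774, -0.2842, 0.0318]
tool_rot: [0.026, 1.0, -0.0, 0.0]
ft_force: [-1.2, -0.6, 0.3]
grip_width: 0.0593
```

Emit:
{"fn": "step_arm", "kwargs": {
  "slide": [
    [0,0,0],
    [0,0,0],
    [0,0,0],
    [0,0,-6],
    [0,0,-15],
    [0,0,-30],
    [0,0,-30],
    [0,0,0]
  ],
  "twist": [0,0,0,0,0,0,0,0],
  "jaw": 74
}}

```text
time: 20.83
position: [0.5809, -0.2864, 0.1189]
tool_rot: [0.026, 1.0, -0.003, 0.005]
ft_force: [1.5, -0.8, 0.4]
grip_width: 0.0738
```

Run:
```python
from go import *
go(.510,-.4222,.11,67.9)
c=robot.camera("wrist");cv2.imwrite("pics/w12.png",c["color"])
```

```text
t 20.83 pos [ 0.5809 -0.2864  0.1189] A 87.1 q6 -2.15 tilt 0.69 F [ 1.5 -0.8  0.4] w 0.0738
 tool now mm [  63.9 -139.2    9.2]  after twist [  14.7 -152.4    9.2] twist 19.2 norm 153.0
```

View pics/w12.png

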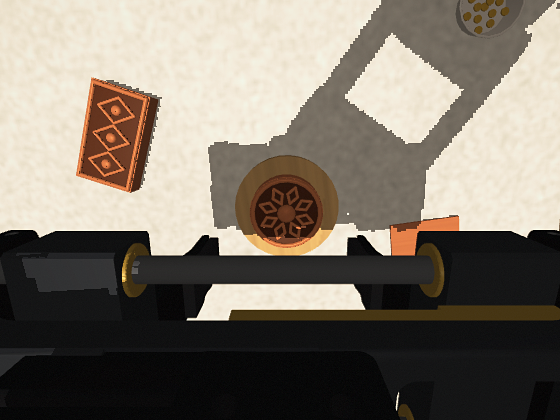

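The round plaque is centred on its board at (287,210). The last one is the oblong, which also stands out in this view at (117,135).

Emit:
{"fn": "step_arm", "kwargs": {
  "slide": [
    [0,0,0],
    [0,0,0],
    [0,0,0],
    [3,-25,0],
    [3,-30,0],
    [3,-33,0],
    [3,-33,0],
    [3,-30,5],
    [0,0,0],
    [0,0,0],
    [0,0,0]
  ],
  "twist": [6.4,6.4,6.4,0,0,0,0,0,0,0,0],
  "jaw": 64
}}

```text
time: 21.8
position: [0.506, -0.4173, 0.1065]
tool_rot: [0.192, 0.981, 0.001, -0.001]
ft_force: [-0.5, 0.3, 0.2]
grip_width: 0.0639
```

Run:
```python
from go import *
go(.510,-.4222,.0203,67.9)
c=robot.camera("wrist");cv2.imwrite("pics/w13.png",c["color"])
```

```text
t 21.8 pos [ 0.506  -0.4173  0.1065] A 67.8 q6 -2.04 tilt 0.15 F [-0.5  0.3  0.2] w 0.0639
 tool now mm [-5.7 -3.2 86.2]  after twist [-5.7 -3.2 86.2] twist -0.1 norm 86.0
```

View pics/w13.png

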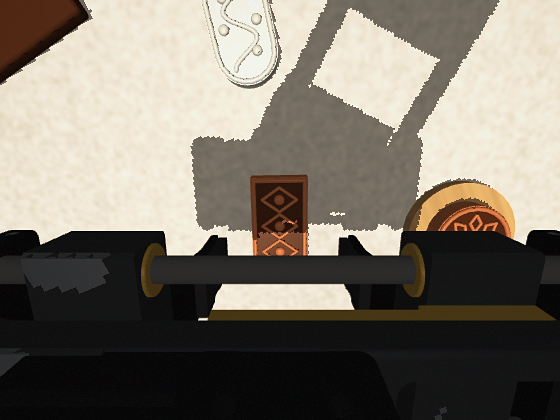

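The oblong plaque is aligned at (279,215), with a −3 mm y correction to make. Descending.

Emit:
{"fn": "step_arm", "kwargs": {
  "slide": [
    [-5.5,-3,15],
    [0,0,20],
    [0,0,20],
    [0,0,13],
    [0,0,8],
    [0,0,5],
    [0,0,2],
    [0,0,0],
    [0,0,0]
  ],
  "twist": [0,0,0,0,0,0,0,0,0]
}}

```text
time: 22.6
position: [0.511, -0.4235, 0.0253]
tool_rot: [0.192, 0.981, -0.0, 0.001]
ft_force: [0.5, -0.0, 0.2]
grip_width: 0.0638
```

```bash
python3 go.py .51 -.4222 .0203 67.9
```

```text
t 22.6 pos [ 0.511  -0.4235  0.0253] A 67.9 q6 -2.04 tilt 0.09 F [ 0.5 -0.   0.2] w 0.0638
 tool now mm [1.4 0.8 5. ]  after twist [1.4 0.8 5. ] twist -0.0 norm 5.0
```

Emit:
{"fn": "step_arm", "kwargs": {
  "slide": [
    [1.2,0.8,3.5],
    [0,0,1.2],
    [0,0,0],
    [0,0,0],
    [0,0,0],
    [0,0,0],
    [0,0,0],
    [0,0,0]
  ],
  "twist": [0,0,0,0,0,0,0,0],
  "jaw": 40,
  "force": 25
}}

```text
time: 23.27
position: [0.5096, -0.4219, 0.0199]
tool_rot: [0.192, 0.981, 0.0, -0.0]
ft_force: [-0.6, -0.1, 1.9]
grip_width: 0.0455
```

Emit:
{"fn": "step_arm", "kwargs": {
  "slide": [
    [0,0,-8],
    [0,0,-18],
    [0,0,-25],
    [0,0,-25],
    [0,0,-10],
    [0,0,0],
    [0,0,0]
  ],
  "twist": [0,0,0,0,0,0,0]
}}

```text
time: 23.85
position: [0.5097, -0.4219, 0.106]
tool_rot: [0.192, 0.981, -0.0, 0.0]
ft_force: [0.8, 0.3, -1.9]
grip_width: 0.0458
```

Run:
```python
from go import *
go(.642,.007,.10,96.8)
c=robot.camera("wrist");cv2.imwrite("pics/w14.png",c["color"])
```

```text
t 23.85 pos [ 0.5097 -0.4219  0.106 ] A 67.8 q6 -2.04 tilt 0.04 F [ 0.8  0.3 -1.9] w 0.0458
 tool now mm [ 39.2 447.1   5.8]  after twist [-182.2  410.2    5.8] twist -29.0 norm 449.0
```

View pics/w14.png

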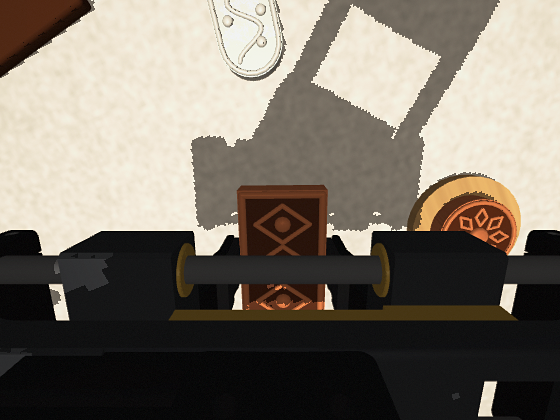

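The oblong plaque is held at (283,250). I'll move it to its board first, then twist.

Emit:
{"fn": "step_arm", "kwargs": {
  "slide": [
    [2.7,16,0],
    [2.7,30,0],
    [2.7,33,0],
    [2.7,33,0],
    [2.7,33,0],
    [2.7,33,0],
    [2.7,33,0],
    [2.7,33,0],
    [2.7,33,0],
    [2.7,33,0],
    [2.7,33,0],
    [2.7,33,0],
    [2.7,33,0],
    [2.7,33,0],
    [0,0,0],
    [0,0,0],
    [0,0,0],
    [0,0,0],
    [0,0,0],
    [0,0,0]
  ],
  "twist": [0,0,0,0,0,0,0,0,0,0,0,0,0,0,-5.8,-5.8,-5.8,-5.8,-5.8,0]
}}

```text
time: 25.57
position: [0.6396, 0.0031, 0.1038]
tool_rot: [-0.061, 0.998, 0.001, -0.002]
ft_force: [-0.8, 0.5, -1.6]
grip_width: 0.0458
```

```bash
python3 go.py .642 .007 .095 96.8
```

```text
t 25.57 pos [0.6396 0.0031 0.1038] A 97.0 q6 -1.86 tilt 0.24 F [-0.8  0.5 -1.6] w 0.0458
 tool now mm [-2.9  3.6  8.8]  after twist [-2.9  3.6  8.8] twist 0.2 norm 10.0
```

Emit:
{"fn": "step_arm", "kwargs": {
  "slide": [
    [-2.5,3.5,9],
    [0,0,0],
    [0,0,0]
  ],
  "twist": [0,0,0]
}}

```text
time: 25.82
position: [0.6423, 0.0062, 0.0952]
tool_rot: [-0.059, 0.998, 0.0, -0.002]
ft_force: [-0.1, -0.1, -0.9]
grip_width: 0.0455
```

Run:
```python
from go import *
go(.642,.007,.0325,96.8)
c=robot.camera("wrist");cv2.imwrite("pics/w15.png",c["color"])
```

```text
t 25.82 pos [0.6423 0.0062 0.0952] A 96.8 q6 -1.85 tilt 0.18 F [-0.1 -0.1 -0.9] w 0.0455
 tool now mm [ 0.   0.7 62.7]  after twist [ 0.   0.7 62.7] twist -0.0 norm 63.0
```

View pics/w15.png

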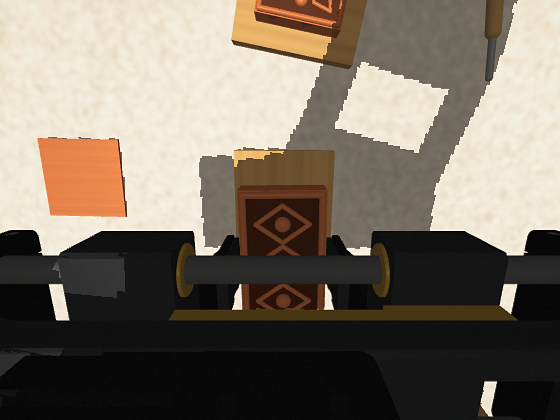

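The board spans columns 234 to 335 and the plaque 238 to 327, so they are parallel and centred to within about 1 mm. Lowering.

Emit:
{"fn": "step_arm", "kwargs": {
  "slide": [
    [0,0.5,12],
    [0,0,15],
    [0,0,14],
    [0,0,8],
    [0,0,4],
    [0,0,2],
    [0,0,0],
    [0,0,0]
  ],
  "twist": [0,0,0,0,0,0,0,0]
}}

```text
time: 26.53
position: [0.6439, 0.0059, 0.0422]
tool_rot: [-0.06, 0.998, -0.0, 0.001]
ft_force: [0.2, 0.9, -2.3]
grip_width: 0.0459
```

```bash
python3 go.py .642 .007 .0325 96.8
```

```text
t 26.53 pos [0.6439 0.0059 0.0422] A 96.8 q6 -1.85 tilt 0.06 F [ 0.2  0.9 -2.3] w 0.0459
 tool now mm [1.7 1.3 9.7]  after twist [1.7 1.3 9.7] twist 0.0 norm 10.0
```

Emit:
{"fn": "step_arm", "kwargs": {
  "slide": [
    [1.7,1,4],
    [0,0,3],
    [0,0,2],
    [0,0,1],
    [0,0,0.3],
    [0,0,0]
  ],
  "twist": [0,0,0,0,0,0]
}}

```text
time: 27.03
position: [0.6413, 0.0069, 0.0319]
tool_rot: [-0.06, 0.998, 0.0, -0.0]
ft_force: [-1.3, 0.6, 3.6]
grip_width: 0.046
```

Contact: Fz is +3.6 N. Releasing.

Emit:
{"fn": "step_arm", "kwargs": {
  "slide": [
    [0,0,0],
    [0,0,0],
    [0,0,0],
    [0,0,-6],
    [0,0,-15],
    [0,0,-30],
    [0,0,-40],
    [0,0,-40],
    [0,0,-40],
    [0,0,0],
    [0,0,0]
  ],
  "twist": [0,0,0,0,0,0,0,0,0,0,0],
  "jaw": 60
}}

```text
time: 27.95
position: [0.6436, 0.0065, 0.2064]
tool_rot: [-0.06, 0.998, -0.001, 0.004]
ft_force: [-0.6, -0.0, -0.4]
grip_width: 0.0598
```

Run:
```python
from go import *
go(.642,.007,.2,96.8)
for n in ["scene","side","wrist"]:
    c=robot.camera(n); cv2.imwrite(f"pics/{n}F.png",c["color"]); np.savez(f"{n}F.npz",**c)
a=cv2.convertScaleAbs(rect(load("sideF.npz"),.012,.40,.72,-.36,.36,.001),alpha=1.4)
cv2.imwrite("pics/rF.png",a)
```

```text
t 27.95 pos [0.6436 0.0065 0.2064] A 96.9 q6 -1.85 tilt 0.46 F [-0.6 -0.  -0.4] w 0.0598
 tool now mm [1.6 0.7 6.4]  after twist [1.6 0.7 6.4] twist 0.1 norm 7.0
```

View pics/sideF.png

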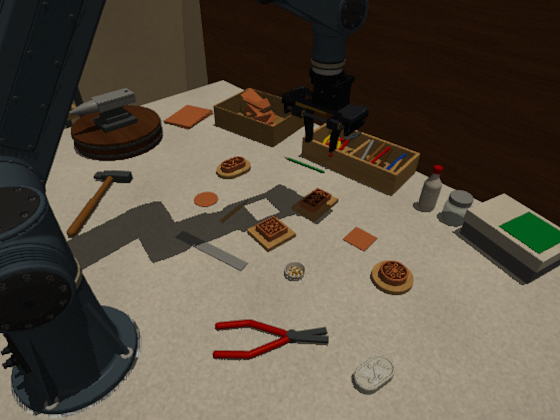

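View pics/sceneF.png

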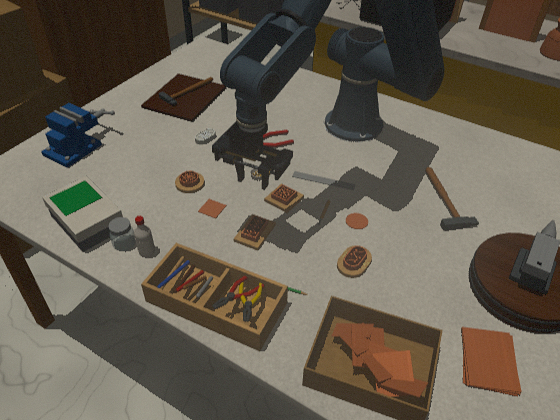

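View pics/wristF.png

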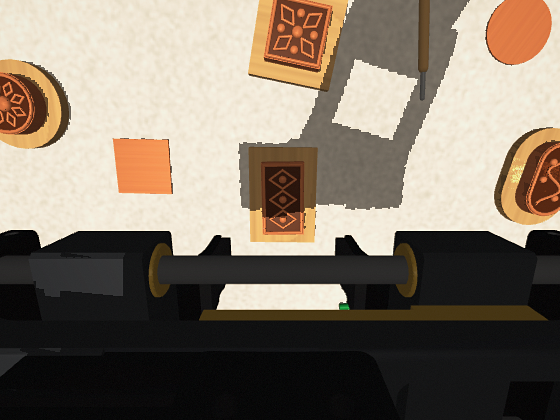

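All four plaques are on their boards and the blanks are in place. For a quantitative check, I'll overlay the outlines expected for perfect centring.

Run:
```python
from fit import *
T={'sq':('rect',.056,.056,.086,.086,(.4775,.0015,-4.1)),'ov':('oval',.08,.046,.11,.076,(.5865,.293,-2.9)),'rd':('round',.06,.06,.09,.09,(.5775,-.284,0)),'ob':('rect',.08,.046,.11,.076,(.642,.007,6.8))}
rows=[]
for n in ("sideF.npz","sceneF.npz"):
    c=load(n);r=[]
    for k,(kind,l,w,L,W,(x,y,t)) in T.items():
        t=np.radians(t);M=np.array([[np.cos(t),-np.sin(t)],[np.sin(t),np.cos(t)]])
        u,v=proj(c,np.array([x,y,.02])).astype(int);h=25;f=8
        im=cv2.convertScaleAbs(cv2.resize(c["color"][v-h:v+h,u-h:u+h],None,fx=f,fy=f,interpolation=cv2.INTER_CUBIC),alpha=1.5)
        for (a,b,z,col) in ((L,W,.012,(255,255,0)),(l,w,.030,(0,255,0))):
            o=outline(kind,a,b)@M.T+[x,y];uv=proj(c,np.c_[o,np.full(len(o),z)])
            cv2.polylines(im,[((uv-[u-h,v-h]+.5)*f).astype(np.int32)],True,col,1,cv2.LINE_AA)
        r.append(cv2.resize(im,(200,200)))
    rows.append(np.hstack(r))
cv2.imwrite("pics/chk.png",np.vstack(rows))
for k,p,(kind,L,W) in (('k_round',(.44,.231),('round',.066,.066)),('k_square',(.631,-.156),('rect',.062,.062))):
    print(k,fit([load("sideF.npz")],kind,L,W,.002,p))
```

```text
k_round (array([0.44095733, 0.22897765, 0.12221979]), np.float64(0.046656278405401895))
k_square (array([ 0.63003331, -0.15689937,  0.09647004]), np.float64(0.04763552479815457))
```

View pics/chk.png

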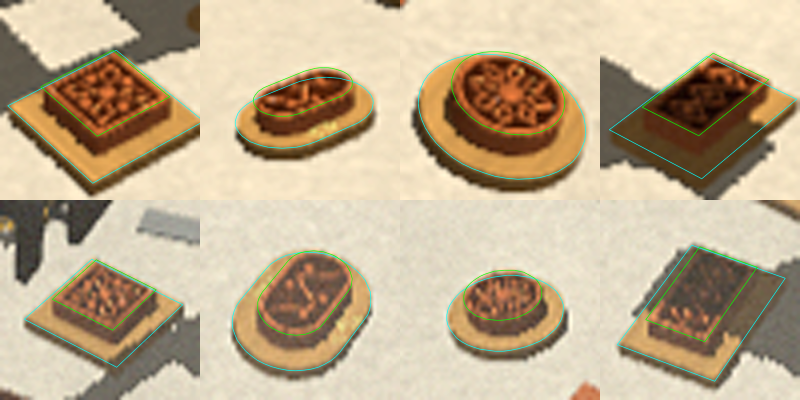

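Board and plaque outlines match in both cameras to within 1–2 mm. The blanks have not moved. Handing in.

```bash
python3 -c "
from rig import robot
print(robot.hand_in())"
```

```text
the job is handed in; nothing more can be done
None
```

I laid all four embossed plaques relief up on the boards of their own outline and handed the job in at about 28 s of the 96 s allowed. Each was lowered until it sat at or within about 0.5 mm of the board before release. The hand-in reports no verdict.

- **Placement:** outlines drawn for perfect centring matched plaques and boards in both the scene and side cameras to about 1–2 mm and a few degrees. The limits are 10 mm and 10 degrees.
- **Blanks and look-alike:** the side camera put both copper blanks within 1 mm of where they started. The white round-ended copy was left alone.
- **Disagreements:** the scene and side cameras differed by up to about 4–5 mm in the first position estimates. I used values between the two, and the wrist pictures agreed with them. A yellow speckled patch on the round-ended board did not show up in the depth readings, so I took it as a surface marking. The plaque there sits at its expected height in the overlay.

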